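# Unlock the rocker chute with the hex key and send the sample tin down it

### The job

Take the T-handled hex key from its holder block, feel it into the recessed hex socket of the rocker chute's lock and turn it clockwise to its stop; leave the key standing in the lock. Then slide the white sample tin along the feed deck, without lifting it, onto the rocker tray until its own weight tips the tray and it slides down upright into the receiver and the tray swings back level. Do not press on the tray by hand, and leave the small tin, the tape roll and the brass weight where they are.

Things in the scene. Friction and masses are not known exactly. Their poses are not given: they have to be found in the camera images.
- indicator: Fixed tall weighing cabinet at the right, about 0.31 m high, 0.34 m along y, 0.26 m deep plus front knobs, with a 0.65 m high lamp column at its back left: keep the arm clear of it. Origin under its centre.
- chute: Fixed grey and steel rocker chute, 88 mm wide lane, 410 mm long; origin under the centre of its base. z up; the lane runs along its y: feed deck at +y (y +62 to +200 mm, top 78 mm high, open at the +y end), rocker tray, receiver at -y (y -104 to -200 mm, floor sloping from 27 to 11 mm high at its end wall). Side rails are 14 mm high, 79 mm apart; lane centre is x = 0.
- tray (a joint): Rocker tray between deck and receiver: 0 = level against its stop, grows as its -y end sinks, 0.42 rad = fully tipped. Pivot across the lane at chute y = 0, z = 62 mm; level top 77 mm high, from chute y +60 to -100 mm. A counterweight holds it level; unlocked, the tin tips it when its centre is 15 to 35 mm past the pivot (towards -y). Pushed, it may dip sooner and sink back: push on till the tin slides off by itself. Empty, it swings back.
- lock (a joint): Lock under the tray's edge: 0 = locked, turns clockwise seen from above to its stop at 1.2 rad = free; a tongue under the tray's side tab shows it. Stays where it is left; friction about 0.06 N m. Driven by the hex socket.
- lock_mouth (a point): Centre of the lock's guide hole (25 mm round, 10 mm deep, axis vertical) at the top of its round housing, 47 mm across, on the robot's side of the tray, 96 mm over the table. At the bottom of the guide hole lies a hex socket, 21.2 mm across flats, 10 mm deep, so its floor is 20 mm below this point. Its clock angle is unknown and differs each time; light pressure does not turn it. The key may catch part-way: wriggle it home.
- key: Steel hex key with a black T-bar: origin at the centre of its tip, z up along the shaft. Hex shaft 20 mm across flats, 34 mm long with a 2 mm chamfered tip, two flats square to the bar; 32 mm collar at z 34 to 39 mm; T-bar along the key's x, 70 x 14 x 16 mm, its centre at z = 62 mm. 120 g. Stands upright in the holder, collar on the block.
- key_holder: Fixed dark steel block 52 x 52 x 40 mm with a 26 mm hole, in which the key stands; origin under its centre.
- tin: White lever-lid sample tin, 68 mm across, 72 mm high, about 260 g, standing on the feed deck; origin at the centre of its underside.
- small_tin: Bystander: small sample tin, 55 mm across, 50 mm high; origin under its centre.
- tape_roll: Bystander: black tape roll lying flat, 59 mm across, 19 mm high; origin under its centre.
- brass_weight: Bystander: knobbed brass weight, 31 mm across, 49 mm high; origin under its centre.
Mind the look-alikes: they are no part of the job. Leave any orange look-alike of the key alone.

How it is judged:
By the outcome, as a careful person would: the job done as asked, in the order asked, and still so for the second after the job is handed in, with the robot touching nothing.
It also fails if it takes over 72 s, if anything falls off the work surface, if the arm or the gripper's body presses on something with over 40 N, if the wrist force passes 120 N, or if a joint passes its speed limit or range.

### The arm

A 6-joint arm with a two-finger parallel gripper is mounted at the origin on a cart in front of the work surface, level with it; the furniture and walls round the work are solid. World frame = base frame: x ahead of the robot, y to its left, z up, the work surface at z = 0. Lengths are in m, angles in rad, forces in N, time in s.
With the tool pointing down it reaches from about 0.25 to 0.775 m from the base axis. Payload 4 kg.
Tool frame: the origin (TCP) lies at the very end of the fingers, on their centre line; the grasp point (between the pads) lies 19 mm behind it; z points along the fingers, y is the direction in which the jaws open and shut (so a half turn about z gives the same grasp; the last joint's range is limited). The gripper opens to 94 mm and grips with 3 to 60 N. Pads are 16 mm wide; open, the fingers measure 119 mm over their backs; the gripper's body (75 mm by 177 mm) begins 78 mm behind the grasp point.
Start: joints at [-1.231, 0.087, 1.371, -0, 1.684, -0.103], TCP at [0.236, -0.497, 0.206] pointing down, gripper open.
Joint ranges: [-3.1, 3.1], [-0.76, 2.03], [0.27, 2.55], [-1.08, 4.22], [0.17, 2.65], [-2.57, 2.57]. Speed limits (rad/s): [2.79, 2.79, 3.14, 3.14, 3.14, 3.14].

### API

Orientations are given as [roll, pitch, yaw] about the fixed x, y, z axes, in that order (R = Rz(yaw) Ry(pitch) Rx(roll)).
In Python, from bench import robot, snapshot, calibration gives the robot as it stands. The module is installed in compiled form; this text tells all that it offers.
- The arm moves only by the tool servo_tool, never from a script. Its argument "series" is text: rows parted by semicolons, each of 5 numbers parted by spaces: the closure, from -1 (fully open) to 1 (shut), then the shift along the tool's x, y, z in cm, then the turn about the tool's z in rad. A call has 1 to 20 rows; each row is the pose to reach, as a shift and turn from the pose commanded when the call began, along the tool's axes at that moment; what a row does not reach only later rows make up. A row lasts 1/12 s, in which the tool goes at most 41.7 mm and 7.16 degrees, less where a joint would pass 70% of its speed; a pose out of reach is approached as far as the arm can. A call with a gripper value outside its range is refused whole. The fingers move at their own pace and stop on an object; the grip force is fixed at half the most. Time passes only in rows, so rows that repeat a pose let the fingers close. It gives the time, the measured TCP pose, the force and the opening at its end, in the units of the state.
- robot.get_obs(): the state, without advancing time (a new reading comes with each control period).
- snapshot(name): name is "side" or "top" or "wrist"; returns (picture, depth): 400x640x3 uint8, red, green, blue; 400x640 float32, m along the optical axis (not along the pixel's ray), 0 where there is no reading.
- calibration(name): a dict with "fx", "fy", "cx", "cy" (pixels), "k1" (the pictures are not rectified: a ray, as slopes to the right and down, at radius r is drawn at 1 + k1 r^2 times it, then the intrinsics apply), "rvec" (rotation vector, rad) and "tvec" (3), from world to camera coordinates, as OpenCV has them; the wrist camera has in their place "tool_from_camera" (4x4, takes a point from camera to tool coordinates, whose origin is the TCP and whose axes are the flange's). Camera axes: x right, y down, z forward; pixel columns grow to the right and rows downward; lengths in m; the calibration is good to about 2 mm. A picture is of the moment at which its call begins: read the wrist's pose just before it. calibration takes no time and is no camera call.
- robot.close_job(): hands the job in, once; it reports no verdict.
The state is a dict: "time": time; "joint_positions": joint angles; "qvel": joint speeds; "joint_torque": joint torques, N m; "tool_pos": TCP position; "ee_rot": TCP orientation; "wrist_force": force on the tool from outside, world axes, zero at the start; "wrist_torque": the same for the moment, N m; "width": finger opening in m.
Only numpy, scipy, OpenCV 4.12 (cv2) and the standard library are available. Lean on these libraries where they do the work, as an engineer would, in place of code of your own. Each camera call takes 0.05 s, during which the arm holds its last target. There are 200 camera calls.

## Working session

There is one attempt and no reset: what is moved stays moved. The work goes in short steps, Python scripts to look and compute and a tool call to move; the robot and the scene stay as the last step left them, time stands still between calls to the robot, and variables do not carry over. Pictures are saved under pics/ and viewed, about 8 in all and at most 12, crops included, and the job is handed in when it is done.

Besides the shell and the picture viewer there is one more tool, called after "Emit:" in YAML: its name, and indented under it one key for each argument. servo_tool: Moves the arm, as the interface text tells. Its arguments: {"type":"object","properties":{"series":{"type":"string"}},"required":["series"]}

```bash
mkdir -p pics; cat > h.py <<'E'
import numpy as np, cv2
from bench import robot, snapshot, calibration
from scipy.spatial.transform import Rotation as R
def pose():
    o=robot.get_obs(); T=np.eye(4); T[:3,:3]=R.from_euler('xyz',o['ee_rot']).as_matrix(); T[:3,3]=o['tool_pos']; return T
def cam(name,T=None):
    c=calibration(name); W=np.eye(4)
    if name=='wrist': W=(pose() if T is None else T)@np.array(c['tool_from_camera'])
    else:
        W[:3,:3]=cv2.Rodrigues(np.array(c['rvec'],float))[0]; W[:3,3]=np.ravel(c['tvec']); W=np.linalg.inv(W)
    return c,W
def rays(name,uv,T=None):
    c,W=cam(name,T); uv=np.atleast_2d(np.array(uv,float))
    d=np.c_[(uv[:,0]-c['cx'])/c['fx'],(uv[:,1]-c['cy'])/c['fy']]; s=d.copy()
    for _ in range(20): s=d/(1+c['k1']*(s**2).sum(1,keepdims=True))
    return W[:3,3],np.c_[s,np.ones(len(s))]@W[:3,:3].T
def onz(name,uv,z,T=None):
    o,d=rays(name,uv,T); return o+d*((z-o[2])/d[:,2])[:,None]
def bydepth(name,uv,D,T=None):
    o,d=rays(name,uv,T); uv=np.atleast_2d(uv).astype(int); return o+d*D[uv[:,1],uv[:,0]][:,None]
def save(n,im): cv2.imwrite('pics/'+n+'.png',cv2.cvtColor(im,cv2.COLOR_RGB2BGR))
E
python3 - <<'E'
from h import *
print(robot.get_obs())
for n in('side','top'):
    p,d=snapshot(n); save(n,p); np.savez(n,p=p,d=d); print(cam(n))
print(calibration('wrist'))
E
```

```text
{'time': 0.0, 'joint_positions': array([-1.23113935e+00,  8.79586106e-02,  1.37227146e+00, -2.30086684e-05,
        1.68362231e+00, -1.03075973e-01]), 'qvel': array([-0.00075429,  0.00054493,  0.00037729,  0.00068346,  0.00028911,
       -0.0003032 ]), 'joint_torque': array([ 3.78036329e-04, -3.40188360e+01, -3.02423215e+01,  7.18441070e-02,
        3.29961022e-02, -1.64712187e-04]), 'tool_pos': array([ 0.23543599, -0.4964326 ,  0.20429351]), 'ee_rot': array([-3.13934257e+00, -2.09763903e-04,  4.42730150e-01]), 'wrist_force': array([0.49708851, 0.86639531, 0.66178613]), 'wrist_torque': array([ 0.03801242, -0.03049923,  0.01786644]), 'width': 0.09371116520169503}
({'fx': 471.19226199805803, 'fy': 471.19226199805803, 'cx': 318.75756547701246, 'cy': 200.35968562517954, 'k1': -0.04630535774355171, 'rvec': array([ 0.26725287, -2.80073826,  1.22882514]), 'tvec': array([0.51122766, 0.06447562, 1.1857171 ])}, array([[-0.9823101 , -0.13003437,  0.13475134,  0.35079118],
       [-0.18720885,  0.6648657 , -0.72312271,  0.91025768],
       [ 0.00443926, -0.73555739, -0.67744787,  0.84841758],
  
[... 335 characters left out ...]
0.15090949,  0.2296687 ],
       [-0.99977438,  0.0120242 ,  0.01750994,  0.04813234],
       [-0.01912322, -0.15071355, -0.9883925 ,  1.7011547 ],
       [ 0.        ,  0.        ,  0.        ,  1.        ]]))
{'fx': 359.3151729107349, 'fy': 359.3151729107349, 'cx': 315.6359209213965, 'cy': 195.103607951495, 'k1': -0.03655971913575936, 'tool_from_camera': array([[-5.47548076e-04, -9.65689929e-01, -2.59697250e-01,
         7.49589179e-02],
       [ 9.99999598e-01, -3.44456397e-04, -8.27539692e-04,
        -1.89279112e-04],
       [ 7.09692367e-04, -2.59697598e-01,  9.65689730e-01,
        -1.78140922e-01],
       [ 0.00000000e+00,  0.00000000e+00,  0.00000000e+00,
         1.00000000e+00]])}
```

View pics/top.png

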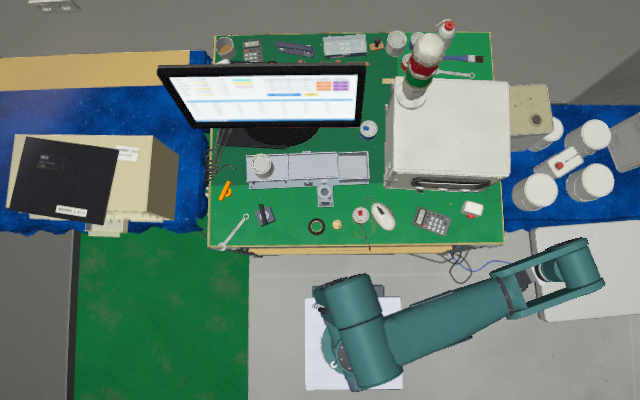

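View pics/side.png

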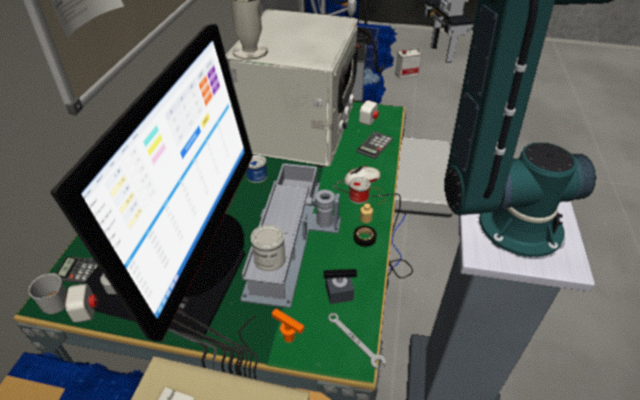

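Top view: the black T key in its dark block is at (264,214), with its orange look-alike at (225,190). The white tin is at (262,163) and the lock housing at (325,192). Bystanders: tape (317,226), brass weight (337,224) and small tin (361,214). The other white or blue tins and cups, at (369,129) and (396,42), are off the chute. I choose the black key and the tin on the deck, and check both in one close crop.

```bash
python3 - <<'E'
from h import *
t=np.load('top.npz');s=np.load('side.npz')
a=cv2.resize(t['p'][140:240,205:405],(800,400),interpolation=cv2.INTER_CUBIC)
b=cv2.resize(s['p'][160:310,230:390],(213,200)) 
save('crop',a)
for n,z in(('top',t),('side',s)):
    p=z['p'].astype(int); 
    # points from depth, by height
    h,w=p.shape[:2]; g=np.stack(np.meshgrid(np.arange(w),np.arange(h)),-1).reshape(-1,2)
    P=bydepth(n,g,z['d']).reshape(h,w,3); np.save(n+'P',P)
    mx=p.max(2)
    dark=(mx<50)&(P[...,2]>0.045)&(P[...,2]<0.12)&(P[...,0]>.2)&(P[...,0]<.6)&(P[...,1]>0)&(P[...,1]<.4)
    k,l,st,ce=cv2.connectedComponentsWithStats(dark.astype(np.uint8))
    for i in range(1,k):
        if st[i,4]>25:
            q=P[l==i]; r=cv2.minAreaRect(q[:,:2].astype(np.float32)*1000); print(n,'dark',ce[i],st[i,4],q.mean(0).round(3),q[:,2].max(),r)
P=np.load('topP.npy')
for uv in((262,163),(262,155),(325,187),(325,199),(340,165),(300,172),(264,210),(250,155),(367,155),(367,178),(248,185),(317,226),(337,224),(361,214),(225,190)): print(uv,P[uv[1],uv[0]].round(3))
E
```

```text
side dark [339.51574803 273.36614173] 254 [0.421 0.294 0.072] 0.07854852365693288 ((420.0759582519531, 292.4045104980469), (67.17867279052734, 15.05223560333252), 14.266427993774414)
(262, 163) [0.575 0.282 0.138]
(262, 155) [0.599 0.281 0.149]
(325, 187) [0.501 0.084 0.101]
(325, 199) [0.464 0.084 0.091]
(340, 165) [0.588 0.034 0.029]
(300, 172) [0.554 0.165 0.088]
(264, 210) [0.434 0.285 0.062]
(250, 155) [0.613 0.33  0.09 ]
(367, 155) [ 0.615 -0.056  0.06 ]
(367, 178) [ 0.536 -0.054  0.064]
(248, 185) [0.528 0.35  0.003]
(317, 226) [0.385 0.114 0.002]
(337, 224) [0.386 0.046 0.058]
(361, 214) [ 0.419 -0.033  0.046]
(225, 190) [0.503 0.417 0.059]
```

View pics/crop.png

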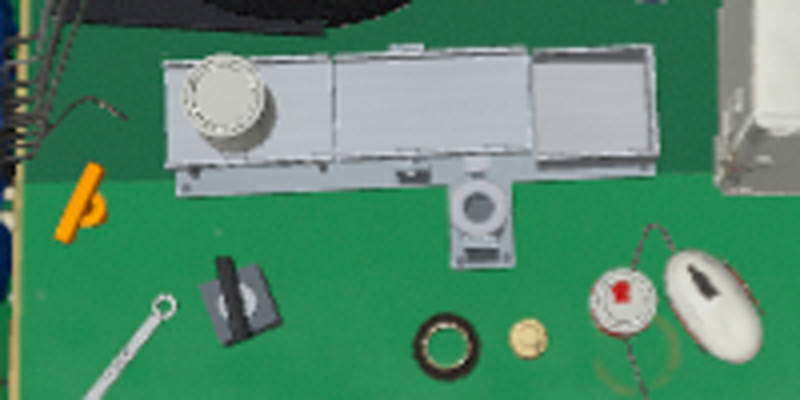

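The crop confirms the choices: the black T-bar runs (224,258)–(240,340) in the dark block, the orange one is at (80,203) and left alone. The lock ring is at (479,207) and the tin top at (224,95).

```bash
python3 - <<'E'
from h import *
f=lambda u,v:(205+(u+.5)/4-.5,140+(v+.5)/4-.5)
def o(n,u,v,z): print(n,onz('top',f(u,v),z)[0].round(4))
o('barA',224,258,.076);o('barB',240,340,.076);o('lock',479,207,.096);o('tin',224,95,.15)
for n,c in dict(bl=(164,62),br=(655,46),fr=(658,158),fl=(167,165)).items(): o(n,*c,.092)
o('lockflag',478,162,.08)
P=np.load('sideP.npy');Q=np.load('topP.npy')
for A in(P,Q):
    m=(A[...,0]>.5)&(A[...,0]<1)&(A[...,1]>-.1)&(A[...,1]<.45)&(A[...,2]>.17)&(A[...,2]<.8)
    q=A[m]; print(q.min(0),np.percentile(q,1,axis=0),q.max(0))
    for y in(-.1,0,.1,.2,.3,.4):
        w=q[abs(q[:,1]-y)<.05]; 
        if len(w):print(y,len(w),w[:,0].min(),w[w[:,0].argmin()],w[:,2].min())
    m=(A[...,0]>.3)&(A[...,0]<1)&(A[...,1]<-.1)&(A[...,1]>-.5)&(A[...,2]>.2)&(A[...,2]<.36); print('cab',np.percentile(A[m],[1,99],axis=0))
m=(P[...,2]>.13)&(P[...,2]<.16)&(P[...,0]<.65)&(P[...,0]>.5)&(P[...,1]>.2)&(P[...,1]<.36);print('tin side',np.median(P[m],0),P[m].min(0),P[m].max(0))
E
```

```text
barA [0.4517 0.2947 0.076 ]
barB [0.3845 0.281  0.076 ]
lock [0.488  0.0859 0.096 ]
tin [0.5712 0.2849 0.15  ]
bl [0.6125 0.3437 0.092 ]
br [ 0.6201 -0.0589  0.092 ]
fr [ 0.5271 -0.0593  0.092 ]
fl [0.5265 0.3398 0.092 ]
lockflag [0.5278 0.0867 0.08  ]
[ 0.51834569 -0.0999861   0.17002123] [ 0.72575764 -0.0209969   0.17393675] [0.78523056 0.44998064 0.44865673]
-0.1 5 0.518345691038775 [ 0.51834569 -0.09827599  0.17080003] 0.1706606858321763
0 2453 0.7142966631391745 [ 0.71429666 -0.02418603  0.1761889 ] 0.1700547130926885
0.1 2960 0.7265117261345391 [0.72651173 0.11504722 0.1709721 ] 0.17033305383429276
0.2 3755 0.7254643448042206 [0.72546434 0.20172098 0.17233157] 0.17006241675278155
0.3 4781 0.7254559111858523 [0.72545591 0.25931583 0.17501825] 0.17002122703849887
0.4 6164 0.7271617686939793 [0.72716177 0.35240147 0.17003509] 0.17003508577969884
cab [[ 0.48987838 -0.43777175  0.20250818]
 [ 0.77224486 -0.10722315  0.34217013]]
[ 0.71120907 -0.03560301  0.17008917] [ 0.72311877 -0.03028016  0.17413352] [0.78349206 0.44999772 0.45398284]
0 1557 0.7112090668019102 [ 0.71120907 -0.01377524  0.18280803] 0.17019955246981056
0.1 1789 0.7218492036420717 [0.7218492  0.06115761 0.17333828] 0.17017878769591688
0.2 1774 0.7244775064003004 [0.72447751 0.18108907 0.17124947] 0.17008917230391774
0.3 1771 0.7253803575350048 [0.72538036 0.28213889 0.17421158] 0.17043194740193512
0.4 1726 0.7266626209721301 [0.72666262 0.37103309 0.17579462] 0.17057292845942773
cab [[ 0.48753697 -0.44322934  0.22242239]
 [ 0.77261055 -0.11458528  0.32966015]]
tin side [0.57091847 0.29513706 0.14698712] [0.53912064 0.25519878 0.13002216] [0.60657292 0.32472904 0.15234414]
```

```bash
cat >> h.py <<'E'
def mv(*targets):
    """print shift cm in current tool axes and turn for world targets (x,y,z,yaw)"""
    T=pose(); o=robot.get_obs(); y0=o['ee_rot'][2]
    for x,y,z,w in targets:
        print((T[:3,:3].T@(np.array([x,y,z])-T[:3,3])*100).round(2), 'turn',round(float((y0-w+np.pi)%(2*np.pi)-np.pi),3))
E
python3 -c "
from h import *
mv((.30,-.3,.26,1.4),(.33,-.1,.26,2),(.49,.086,.2,3.36),(.495,.086,.15,3.36))"
```

```text
[ 14.25 -15.    -5.52] turn -0.957
[ 25.53 -31.79  -5.49] turn -1.557
[ 47.95 -41.73   0.53] turn -2.917
[ 48.41 -41.5    5.53] turn -2.917
```

Emit:
servo_tool:
  series: "-1 2.4 -2.5 -1 -0.12; -1 4.8 -5 -2 -0.24; -1 7.2 -7.5 -3 -0.36; -1 9.6 -10 -4 -0.48; -1 12 -12.5 -5 -0.6; -1 14.3 -15 -5.5 -0.72; -1 16.5 -18 -5.5 -0.84; -1 18.5 -21 -5.5 -0.96; -1 21 -25 -5.5 -1.08; -1 23.3 -28.5 -5.5 -1.2; -1 25.5 -31.8 -5.5 -1.32; -1 28.5 -33 -5 -1.44; -1 31.5 -34.5 -4.5 -1.56; -1 34.5 -35.5 -3.5 -1.68; -1 37.5 -37 -2.5 -1.8; -1 40.5 -38.5 -1.5 -1.92; -1 43.5 -40 0 -2.04; -1 46 -41 1.5 -2.16; -1 47.5 -41.5 3 -2.28; -1 48.3 -41.5 4.5 -2.4"

```text
time: 1.77
tool_pos: [0.4948, 0.0871, 0.1588]
ee_rot: [3.142, -0.002, 2.852]
wrist_force: [-1.1, -0.6, 0.4]
width: 0.0944
```

Emit:
servo_tool:
  series: "-1 0 0 0.3 -0.12; -1 0 0 0.6 -0.24; -1 0 0 0.9 -0.36; -1 0 0 1 -0.5; -1 0 0 1 -0.5; -1 0 0 1 -0.5"

```text
time: 2.27
tool_pos: [0.4939, 0.0849, 0.15]
ee_rot: [3.142, -0.001, -2.943]
wrist_force: [0.4, 0.5, -0.9]
width: 0.0939
```

```bash
python3 - <<'E'
from h import *
T=pose();p,d=snapshot('wrist');np.savez('w1',p=p,d=d,T=T);print(T[:3,3],robot.get_obs()['ee_rot'],robot.get_obs()['joint_positions'].round(2))
c,W=cam('wrist',T); 
# project lock guess
q=np.linalg.inv(W)@np.array([.488,.086,.09,1]); u=c['cx']+c['fx']*q[0]/q[2];v=c['cy']+c['fy']*q[1]/q[2];print(u,v,q[2])
u,v=int(u),int(v); save('w1',np.hstack([cv2.resize(p,(400,250)),cv2.resize(p[max(v-45,0):v+45,u-50:u+50],(400,360))[:250*2][:250] if 0 else cv2.resize(p[max(v-40,0):max(v-40,0)+80,u-64:u+64],(400,250),interpolation=cv2.INTER_CUBIC)]))
E
```

```text
[0.49393086 0.0849352  0.14996518] [-3.14159105e+00 -5.26823868e-04 -2.94314459e+00] [ 0.06 -0.    1.57 -0.    1.57 -1.71]
318.53155010233905 203.9333650921545 0.24809797872453385
```

View pics/w1.png

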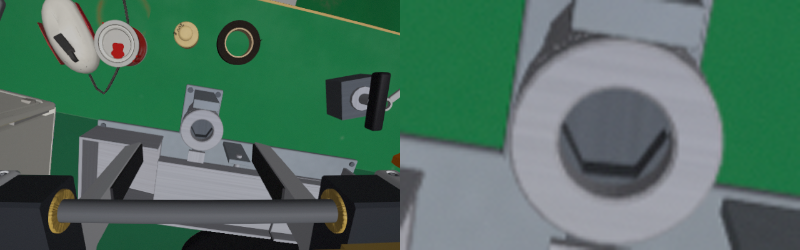

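The lock is seen close: housing ring centre is near (617,142) in the right panel, and the dark hex socket shows a flat at the bottom (585–640,172). I enlarge the hole to read its angle.

```bash
python3 - <<'E'
from h import *
z=np.load('w1.npz');p=z['p'];u,v=318,204
c=p[v-20:v+20,u-20:u+24]; g=cv2.resize(c,(660,600),interpolation=cv2.INTER_CUBIC)
g=np.clip(g.astype(float)*1.6,0,255).astype(np.uint8); save('w1c',g)
E
```

```text
(no output)
```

View pics/w1c.png

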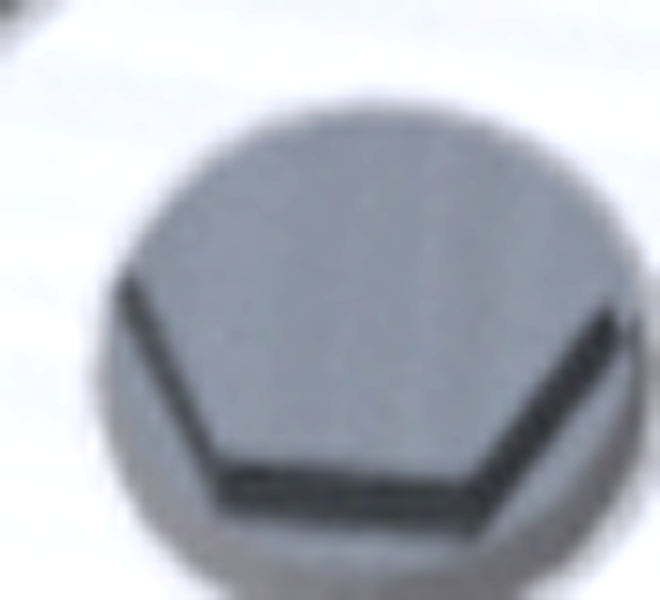

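```bash
python3 - <<'E'
from h import *
z=np.load('w1.npz');T=z['T']
f=lambda u,v:(298+(u+.5)/15-.5,184+(v+.5)/15-.5)
def e(a,b,zz):
    A=onz('wrist',[f(*a),f(*b)],zz,T); d=A[1]-A[0]; print(A[:,:2].round(4).tolist(),np.degrees(np.arctan2(d[1],d[0]))%60,np.linalg.norm(d))
print('floor');e((228,465),(475,490),.076);e((130,275),(228,465),.076);e((475,490),(612,310),.076)
print('mouth');e((220,508),(475,535),.086);e((122,300),(220,508),.086);e((478,535),(632,335),.086)
print(onz('wrist',[f(372,372)],.096,T))
# key bar in wrist view
p=z['p'];m=(p.max(2)<45);m[:100]&=True
n=np.zeros_like(m);n[105:215,580:635]=1;k,l,st,ce=cv2.connectedComponentsWithStats((m&n).astype(np.uint8));print(st,ce)
# lock ring from circle of housing top by depth
d=z['d'];h,w=d.shape;G=np.stack(np.meshgrid(np.arange(w),np.arange(h)),-1).reshape(-1,2);P=bydepth('wrist',G,d,T).reshape(h,w,3)
r=(abs(P[...,2]-.096)<.004)&(np.hypot(P[...,0]-.488,P[...,1]-.086)<.032)
q=P[r][:,:2].astype(np.float32);print(cv2.minEnclosingCircle(q),np.median(P[r][:,2]))
E
```

```text
floor
[[0.5008, 0.0844], [0.4997, 0.0965]] 35.28037774211195 0.012217493955957389
[[0.4922, 0.0778], [0.5008, 0.0844]] 37.425646054311095 0.01080832637600718
[[0.4997, 0.0965], [0.4893, 0.1012]] 35.82047105047019 0.011336809797788667
mouth
[[0.4998, 0.0838], [0.4987, 0.0959]] 34.98775557510204 0.012147010320261397
[[0.4906, 0.0774], [0.4998, 0.0838]] 35.36200034699157 0.01121212308986955
[[0.4987, 0.0961], [0.4876, 0.1011]] 35.569593249970836 0.012178226375633984
[[0.48881782 0.08873492 0.096     ]]
[[     0      0    640    400 253461]
 [   580    115     45     94   2538]
 [   609    148      1      1      1]] [[316.66518715 199.8803524 ]
 [602.48857368 161.535855  ]
 [609.         148.        ]]
((0.48470669984817505, 0.08687914907932281), 0.02919158898293972) 0.09523754586500718
```

```bash
python3 -c "
from h import *
mv((.42,.291,.14,3.36))"
```

```text
[ 3.2  21.66  1.02] turn -0.02
```

Emit:
servo_tool:
  series: "-1 0.5 3.5 0 0; -1 1 7 0 0; -1 1.5 10.5 0 0; -1 2 14 0.3 0; -1 2.5 17.5 0.6 0; -1 3 20.5 1 -0.02; -1 3.2 21.7 1 -0.02; -1 3.2 21.7 1 -0.02; -1 3.2 21.7 1 -0.02; -1 3.2 21.7 1 -0.02"

```text
time: 3.15
tool_pos: [0.4203, 0.29, 0.1407]
ee_rot: [-3.141, 0.001, -2.922]
wrist_force: [0.4, -0.3, -0.9]
width: 0.0941
```

```bash
python3 - <<'E'
from h import *
T=pose();p,d=snapshot('wrist');np.savez('w2',p=p,d=d,T=T);print(T[:3,3])
c,W=cam('wrist',T); q=np.linalg.inv(W)@np.array([.42,.291,.076,1]); u=int(c['cx']+c['fx']*q[0]/q[2]);v=int(c['cy']+c['fy']*q[1]/q[2])
a=p[max(v-75,0):v+75,u-100:u+100];print(u,v)
save('w2',cv2.resize(a,(800,a.shape[0]*4),interpolation=cv2.INTER_CUBIC))
m=np.zeros(p.shape[:2],np.uint8);m[v-75:v+75,u-100:u+100]=(p[v-75:v+75,u-100:u+100].max(2)<42)
k,l,st,ce=cv2.connectedComponentsWithStats(m)
for i in range(1,k):
    if st[i,4]>60: print(st[i],ce[i],cv2.minAreaRect(np.argwhere(l==i)[:,::-1].astype(np.float32)))
E
```

```text
[0.42028163 0.29004298 0.14074257]
316 209
[305 157  22  96 868] [314.74078341 206.87211982] ((315.7134094238281, 204.589599609375), (95.05413055419922, 20.047964096069336), 89.02897644042969)
[216 231  13  49 411] [221.36253041 253.45742092] ((222.0, 255.0), (48.0, 12.0), 90.0)
[403 231  13  50 418] [409.73444976 253.24401914] ((409.0, 255.5), (49.0, 12.0), 90.0)
```

View pics/w2.png

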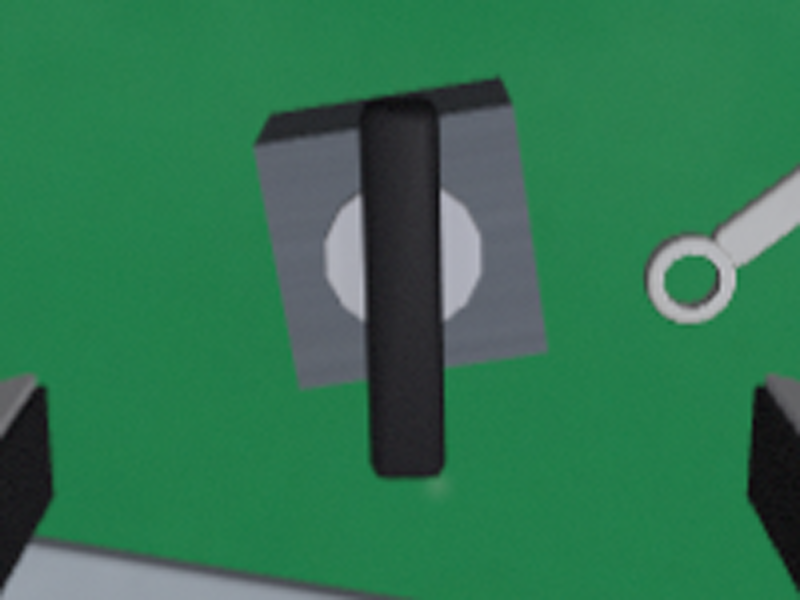

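The black bar runs (400,105)–(408,473) in the crop, almost along the tool's x, centred between the open fingers.

```bash
python3 - <<'E'
from h import *
T=np.load('w2.npz')['T']
f=lambda u,v:(216+(u+.5)/4-.5,134+(v+.5)/4-.5)
A=onz('wrist',[f(400,108),f(408,474)],.076,T); d=A[0]-A[1]; c=A.mean(0); w=np.arctan2(d[1],d[0]); print(A,c,w,np.pi*0+w,np.linalg.norm(d))
B=onz('wrist',[f(403,256)],.045,T);print('collar',B)
mv((c[0],c[1],.045,w),(c[0],c[1],.047,w))
E
```

```text
[[0.38619154 0.28262469 0.076     ]
 [0.45180137 0.29870123 0.076     ]] [0.41899645 0.29066296 0.076     ] -2.901294650439349 -2.901294650439349 0.06755075883966123
collar [[0.41996479 0.29072192 0.045     ]]
[0.13 0.11 9.57] turn -0.022
[0.13 0.11 9.37] turn -0.022
```

Emit:
servo_tool:
  series: "-1 0.1 0.1 3 -0.02; -1 0.1 0.1 6 -0.02; -1 0.1 0.1 8 -0.02; -1 0.1 0.1 9.1 -0.02; -1 0.1 0.1 9.1 -0.02; -1 0.1 0.1 9.1 -0.02; 1 0.1 0.1 9.1 -0.02; 1 0.1 0.1 9.1 -0.02; 1 0.1 0.1 9.1 -0.02; 1 0.1 0.1 9.1 -0.02; 1 0.1 0.1 9.1 -0.02; 1 0.1 0.1 9.1 -0.02; 1 0.1 0.1 9.1 -0.02; 1 0.1 0.1 9.1 -0.02"

```text
time: 4.37
tool_pos: [0.4183, 0.292, 0.0495]
ee_rot: [-3.142, 0.0, -2.9]
wrist_force: [-0.2, 0.6, -0.3]
width: 0.0442
```

Emit:
servo_tool:
  series: "1 0 0 0 0; 1 0 0 0 0; 1 0 0 0 0; 1 0 0 0 0; 1 0 0 0 0; 1 0 0 0 0; 1 0 0 0 0"

```text
time: 4.95
tool_pos: [0.4184, 0.2918, 0.0494]
ee_rot: [-3.141, -0.0, -2.9]
wrist_force: [-0.1, -0.5, 0.0]
width: 0.0137
```

```bash
python3 -c "
from h import *
mv((.4184,.2918,.16,-2.9),(.488,.0887,.156,3.238))"
```

```text
[-0.000e+00 -1.000e-02 -1.106e+01] turn -0.0
[ -1.91 -21.39 -10.65] turn 0.145
```

Emit:
servo_tool:
  series: "1 0 0 -2 0; 1 0 0 -4.5 0; 1 0 0 -7.5 0; 1 0 0 -10.5 0; 1 0 -1 -11 0.02; 1 -0.3 -4 -11 0.04; 1 -0.6 -7 -11 0.06; 1 -0.9 -10 -11 0.08; 1 -1.2 -13 -11 0.1; 1 -1.5 -16 -11 0.12; 1 -1.8 -19 -11 0.145; 1 -1.9 -20.8 -10.7 0.145; 1 -1.9 -21.4 -10.7 0.145; 1 -1.9 -21.4 -10.7 0.145; 1 -1.9 -21.4 -10.7 0.145; 1 -1.9 -21.4 -10.7 0.145"

```text
time: 6.28
tool_pos: [0.4874, 0.0896, 0.1561]
ee_rot: [3.141, -0.001, -3.044]
wrist_force: [-0.1, -0.2, -0.8]
width: 0.014
```

```bash
python3 - <<'E'
from h import *
print(robot.get_obs()['tool_pos'],robot.get_obs()['ee_rot'],robot.get_obs()['width'])
T=pose();p,d=snapshot('wrist');np.savez('w3',p=p,d=d,T=T)
a=p[120:270,215:415]
s,ds=snapshot('side');np.savez('s3',p=s,d=ds)
b=s[140:260,260:420]
save('w3',np.vstack([cv2.resize(a,(480,300)),])if 0 else np.hstack([cv2.resize(a,(400,300),interpolation=cv2.INTER_CUBIC),cv2.resize(b,(400,300),interpolation=cv2.INTER_CUBIC)]))
E
```

```text
[0.48741615 0.08964359 0.15613969] [ 3.14096434e+00 -6.44496447e-04 -3.04433458e+00] 0.013970016816722108
```

View pics/w3.png

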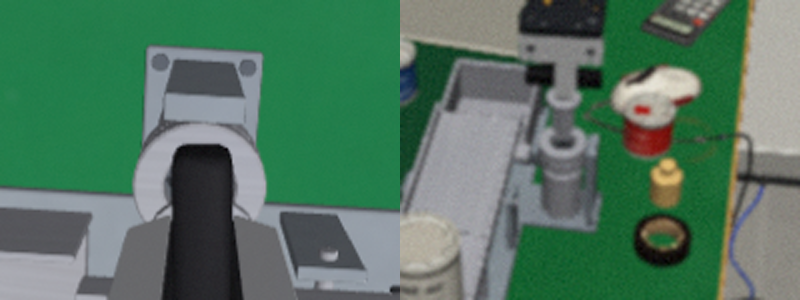

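The key hangs upright over the lock (side panel, shaft at (563,115) above the mouth at (563,145)). In the wrist panel the ring spans 133–266 and the bar 176–232.

```bash
python3 - <<'E'
from h import *
T=np.load('w3.npz')['T'];Ti=np.linalg.inv(T)
f=lambda u,v:(215+(u+.5)/2-.5,120+(v+.5)/2-.5)
t=lambda u,v,z:(Ti@np.r_[onz('wrist',[f(u,v)],z,T)[0],1])[:3].round(4)
print('bar near end',t(204,152,.1827),t(176,170,.1827),t(232,170,.1827))
print('bar lower',t(170,280,.1827),t(240,280,.1827))
print('ring L,R',t(133,189,.096),t(266,189,.096),'top',t(199.5,124,.096))
L=np.array([.4888,.0888,.096,1]);print('lock earlier',Ti@L, Ti@np.array([.488,.0859,.096,1]))
S=np.load('sideP.npy') if 0 else None
# side view: lock centre & shaft px -> compare
g=lambda u,v:(260+(u-400+.5)/2.5-.5,140+(v+.5)/2.5-.5)
print('side mouth at z.096',onz('side',[g(563,145)],.096),'tip centre z.113',onz('side',[g(563,138)],.1127), 'collar', onz('side',[g(563,98)],.147))
E
```

```text
bar near end [ 0.0347  0.0006 -0.0265] [ 0.0306 -0.0055 -0.0265] [ 0.0306  0.0068 -0.0265]
bar lower [ 0.0043 -0.0072 -0.0266] [ 0.0042  0.0089 -0.0266]
ring L,R [-0.002  -0.0238  0.0601] [-0.002   0.0225  0.0602] top [ 0.0212 -0.0006  0.0602]
lock earlier [-0.00133415 -0.00101177  0.06013822  1.        ] [-2.56326025e-04 -3.82038033e-03  6.01371487e-02  1.00000000e+00]
side mouth at z.096 [[0.48789943 0.0951667  0.096     ]] tip centre z.113 [[0.4865823  0.10370351 0.1127    ]] collar [[0.49008353 0.08687651 0.147     ]]
```

Emit:
servo_tool:
  series: "1 -0.1 -0.15 0 0; 1 -0.1 -0.15 0.5 0; 1 -0.1 -0.15 1 0; 1 -0.1 -0.15 1.4 0; 1 -0.1 -0.15 1.6 0; 1 -0.1 -0.15 1.8 0; 1 -0.1 -0.15 2 0; 1 -0.1 -0.15 2 0; 1 -0.1 -0.15 2 0"

```text
time: 7.13
tool_pos: [0.4888, 0.0874, 0.1362]
ee_rot: [3.141, -0.001, -3.045]
wrist_force: [-1.3, 0.8, -2.0]
width: 0.0137
```

Emit:
servo_tool:
  series: "1 0 0 0.2 0; 1 0 0 0.4 0; 1 0 0 0.6 0; 1 0 0 0.7 0; 1 0 0 0.8 0; 1 0 0 0.9 0; 1 0 0 0.9 0; 1 0 0 0.9 0"

```text
time: 7.8
tool_pos: [0.4889, 0.0876, 0.1277]
ee_rot: [3.141, -0.0, -3.045]
wrist_force: [-2.3, 2.0, 1.8]
width: 0.0134
```

Emit:
servo_tool:
  series: "1 0.03 0.03 0.1 0; 1 0.03 0.03 0.2 0; 1 0.03 0.03 0.3 0; 1 0.03 0.03 0.4 0; 1 0.03 0.03 0.4 0"

```text
time: 8.22
tool_pos: [0.4885, 0.088, 0.1228]
ee_rot: [3.141, -0.001, -3.045]
wrist_force: [-2.0, 3.2, -0.1]
width: 0.0136
```

Emit:
servo_tool:
  series: "1 0.02 0.04 0.1 0; 1 0.02 0.04 0.2 0; 1 0.02 0.04 0.3 0; 1 0.02 0.04 0.4 0; 1 0.02 0.04 0.5 0; 1 0.02 0.04 0.5 0; 1 0.02 0.04 0.5 0"

```text
time: 8.8
tool_pos: [0.4886, 0.0881, 0.1194]
ee_rot: [3.141, 0.001, -3.045]
wrist_force: [-3.9, 3.8, 4.5]
width: 0.0138
```

Emit:
servo_tool:
  series: "1 0.03 0.03 -0.1 0.07; 1 0.03 0.03 -0.1 0.14; 1 0.03 0.03 -0.1 0.21; 1 0.03 0.03 -0.1 0.28; 1 0.03 0.03 -0.1 0.35; 1 0.03 0.03 -0.1 0.42; 1 0.03 0.03 -0.1 0.49; 1 0.03 0.03 -0.1 0.56; 1 0.03 0.03 -0.1 0.6; 1 0.03 0.03 -0.1 0.6"

```text
time: 9.63
tool_pos: [0.4883, 0.0894, 0.1194]
ee_rot: [3.139, -0.001, 2.637]
wrist_force: [-2.2, 6.2, -0.3]
width: 0.0138
```

```bash
python3 -c "
from h import *
o=robot.get_obs();print(o['wrist_force'],o['wrist_torque'],o['tool_pos'],o['ee_rot'],o['width'])"
```

```text
[-2.1891067   6.19247992 -0.26503842] [1.44148426 0.37718811 0.08538997] [0.48831908 0.08938649 0.11943117] [ 3.13916011e+00 -7.35779317e-04  2.63697326e+00] 0.013756155991140911
```

Emit:
servo_tool:
  series: "1 0.04 0.04 0 0.07; 1 0.04 0.04 0 0.14; 1 0.04 0.04 0 0.21; 1 0.04 0.04 0 0.28; 1 0.04 0.04 0 0.35; 1 0.04 0.04 0 0.42; 1 0.04 0.04 0 0.49; 1 0.04 0.04 0 0.56; 1 0.04 0.04 0 0.62; 1 0.04 0.04 0 0.66; 1 0.04 0.04 0 0.66"

```text
time: 10.55
tool_pos: [0.4892, 0.0899, 0.1195]
ee_rot: [3.138, -0.001, 1.977]
wrist_force: [0.7, 5.9, -0.5]
width: 0.0137
```

```bash
python3 -c "
from h import *
o=robot.get_obs();print(o['wrist_force'],o['wrist_torque'],o['tool_pos'],o['ee_rot'],o['width'])"
```

```text
[ 0.71084352  5.9354389  -0.5131946 ] [ 1.28055839 -0.1429737   0.10307027] [0.48919659 0.08987515 0.1195266 ] [ 3.13788692e+00 -1.04008215e-03  1.97689788e+00] 0.013686568890578166
```

Emit:
servo_tool:
  series: "1 0.03 0 0 0.03; 1 0.03 0 0 0.06; 1 0.03 0 0 0.09; 1 0.03 0 0 0.12; 1 0.03 0 0 0.12"

```text
time: 10.97
tool_pos: [0.4893, 0.09, 0.1196]
ee_rot: [3.138, -0.001, 1.857]
wrist_force: [0.7, 6.0, -1.8]
width: 0.0142
```

```bash
python3 -c "
from h import *
o=robot.get_obs();print(o['wrist_force'],o['wrist_torque'],o['tool_pos'],o['ee_rot'],o['width'])"
```

```text
[ 0.65997767  5.95976158 -1.75317292] [ 1.29566585 -0.27128927  0.11782904] [0.4893365  0.0899662  0.11955422] [ 3.13751723e+00 -9.56783259e-04  1.85737042e+00] 0.014159612332678519
```

```bash
python3 - <<'E'
from h import *
T=pose();p,d=snapshot('wrist');np.savez('w4',p=p,d=d,T=T)
t,_=snapshot('side')
save('w4',np.hstack([cv2.resize(p[110:310,190:450],(400,308),interpolation=cv2.INTER_CUBIC),cv2.resize(t[140:260,260:416],(400,308),interpolation=cv2.INTER_CUBIC)]))
E
```

```text
(no output)
```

View pics/w4.png

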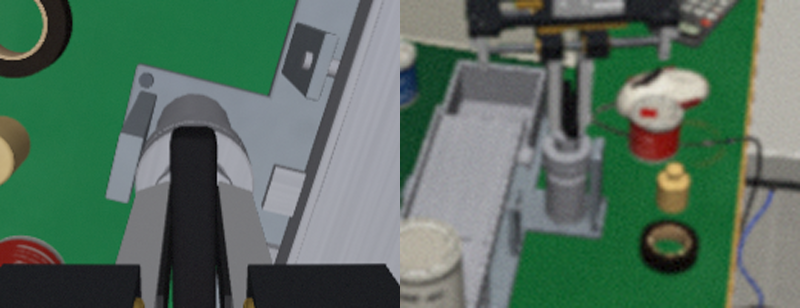

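The bar is still straight along the tool (172–217), so there is no slip; the key stands deep in the lock. I turn a bit further to feel the stop.

Emit:
servo_tool:
  series: "1 0 0 0 0.03; 1 0 0 0 0.06; 1 0 0 0 0.09; 1 0 0 0 0.12; 1 0 0 0 0.12; 1 0 0 0 0.12"

```text
time: 11.57
tool_pos: [0.4894, 0.0899, 0.1196]
ee_rot: [3.137, -0.001, 1.739]
wrist_force: [0.1, 5.4, -1.6]
width: 0.0136
```

```bash
python3 -c "
from h import *
o=robot.get_obs();print(o['wrist_force'],o['wrist_torque'],o['tool_pos'],o['ee_rot'],o['width'])
T=pose();p,d=snapshot('wrist')
for n,pp in(('w4',np.load('w4.npz')['p']),('now',p)):
    m=(pp[190:240,285:345].max(2)<50)
    print(n,[(np.where(r)[0].min()+285,np.where(r)[0].max()+285) for r in m[::12] if r.any()])
"
```

```text
[ 0.06945834  5.41161818 -1.63709359] [ 1.09209936 -0.30993448  0.36096094] [0.4894369  0.08985188 0.11958827] [ 3.13748391e+00 -1.01311423e-03  1.73895049e+00] 0.013561620218251712
w4 [(np.int64(301), np.int64(330)), (np.int64(301), np.int64(330)), (np.int64(301), np.int64(330)), (np.int64(300), np.int64(332))]
now [(np.int64(301), np.int64(329)), (np.int64(300), np.int64(329)), (np.int64(301), np.int64(329)), (np.int64(300), np.int64(332))]
```

Torque jumped from 0.10 to 0.36 N m, so the lock is at its stop. I release and lift.

Emit:
servo_tool:
  series: "1 0 0 0 -0.03; 1 0 0 0 -0.03; 0.1 0 0 0 -0.03; 0.1 0 0 0 -0.03; 0.1 0 0 0 -0.03; 0.1 0 0 0 -0.03; 0.1 0 0 0 -0.03; 0.1 0 0 0 -0.03; 0.1 0 0 -0.5 -0.03; 0.1 0 0 -1.5 -0.03; 0.1 0 0 -4 -0.03; 0.1 0 0 -7 -0.03; 0.1 0 0 -10 -0.03; 0.1 0 0 -10.5 -0.03"

```text
time: 12.78
tool_pos: [0.4906, 0.0892, 0.2319]
ee_rot: [3.13, 0.002, 1.768]
wrist_force: [1.7, 0.1, -0.3]
width: 0.0422
```

```bash
python3 -c "
from h import *
print(robot.get_obs()['joint_positions'].round(2))
mv((.571,.385,.22,1.58),(.571,.375,.15,1.58))"
```

```text
[ 0.07 -0.04  1.45 -0.    1.72 -0.13]
[27.44 13.66  1.3 ] turn 0.188
[26.47 13.39  8.3 ] turn 0.188
```

Emit:
servo_tool:
  series: "0.1 3 1.5 0 0.05; 0.1 6 3 0 0.1; 0.1 9 4.5 0 0.15; 0.1 12 6 0 0.18; 0.1 15 7.5 0 0.18; 0.1 18 9 0 0.18; 0.1 21 10.5 0 0.18; 0.1 24 12 0 0.18; 0.1 26.5 13.2 0 0.18; 0.1 27.4 13.7 0.8 0.19; 0.1 27.4 13.7 0.8 0.19; 0.1 27.4 13.7 0.8 0.19; 0.1 27.4 13.7 0.8 0.19"

```text
time: 13.87
tool_pos: [0.5685, 0.383, 0.2164]
ee_rot: [-3.141, 0.001, 1.577]
wrist_force: [-0.1, -0.2, 0.1]
width: 0.0418
```

```bash
python3 - <<'E'
from h import *
print(robot.get_obs()['tool_pos'],robot.get_obs()['ee_rot'],robot.get_obs()['width'])
t,d=snapshot('side');np.savez('s5',p=t,d=d)
w,_=snapshot('wrist');
save('s5',np.hstack([cv2.resize(t[130:330,220:420],(400,400),interpolation=cv2.INTER_CUBIC),cv2.resize(w,(400,400))]))
mv((.571,.375,.2,1.58),(.571,.375,.097,1.58))
E
```

```text
[0.56852939 0.38296415 0.21636262] [-3.14105496e+00  1.21881467e-03  1.57653192e+00] 0.041819555304518134
[-0.79  0.21  1.74] turn -0.004
[-0.79  0.2  12.04] turn -0.004
```

View pics/s5.png

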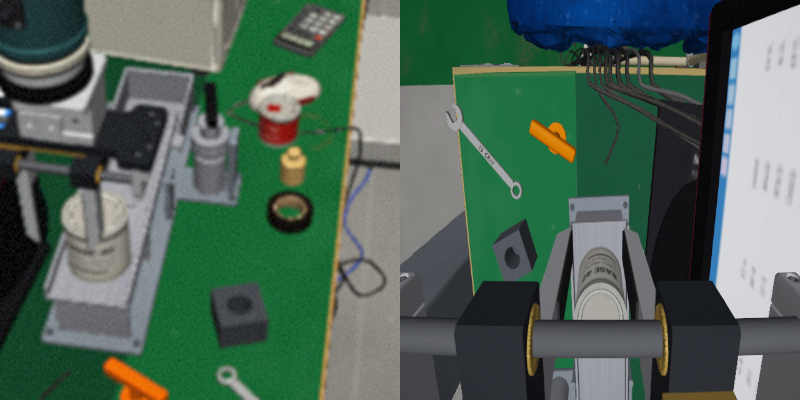

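The side panel shows the key standing in the lock at (212,105) and the holder empty, with the tin on the deck. The wrist panel shows the gripper clear behind the tin and the monitor off to the right.

Emit:
servo_tool:
  series: "0.1 -0.4 0.2 3 0; 0.1 -0.5 0.2 6 0; 0.1 -0.5 0.2 9 0; 0.1 -0.5 0.2 11 0; 0.1 -0.5 0.2 12 0; 0.1 -0.5 0.2 12 0; 0.1 -0.9 0.2 12 0; 0.1 -1.5 0.2 12 0; 0.1 -2.1 0.2 12 0; 0.1 -2.7 0.2 12 0; 0.1 -3.3 0.2 12 0; 0.1 -3.9 0.2 12 0; 0.1 -4.5 0.2 12 0; 0.1 -5.1 0.2 12 0; 0.1 -5.7 0.2 12 0; 0.1 -6.3 0.2 12 0; 0.1 -6.9 0.2 12 0; 0.1 -7.5 0.2 12 0; 0.1 -8.1 0.2 12 0; 0.1 -8.7 0.2 12 0"

```text
time: 15.63
tool_pos: [0.5711, 0.297, 0.0964]
ee_rot: [-3.141, -0.0, 1.578]
wrist_force: [0.6, 1.0, 0.9]
width: 0.0421
```

```bash
python3 - <<'E'
from h import *
print(robot.get_obs())
t,d=snapshot('side');np.savez('s6',p=t,d=d)
h,w=d.shape;G=np.stack(np.meshgrid(np.arange(w),np.arange(h)),-1).reshape(-1,2);P=bydepth('side',G,d).reshape(h,w,3)
m=(P[...,2]>.14)&(P[...,2]<.156)&(P[...,0]<.62)&(P[...,0]>.53)&(P[...,1]>.1)&(P[...,1]<.36)
print(np.median(P[m],0),np.percentile(P[m],[2,98],axis=0))
E
```

```text
{'time': 15.6333, 'joint_positions': array([3.91486132e-01, 3.36284101e-01, 1.29235517e+00, 5.13359622e-05,
       1.51305610e+00, 3.84420022e-01]), 'qvel': array([-0.10431914, -0.06963904,  0.09386886, -0.00012522, -0.0225807 ,
       -0.10198845]), 'joint_torque': array([  0.05144932, -43.37429166, -29.5171237 ,  -0.13006881,
         0.10261713,   0.08738135]), 'tool_pos': array([0.57114859, 0.29701838, 0.09638995]), 'ee_rot': array([-3.14147821e+00, -8.98615296e-06,  1.57785947e+00]), 'wrist_force': array([0.6136136 , 1.02464485, 0.89475791]), 'wrist_torque': array([ 0.14499906, -0.06955793,  0.00691697]), 'width': 0.04211041185817645}
[0.57972707 0.28995081 0.14715561] [[0.53776777 0.2484302  0.14038673]
 [0.60269493 0.30773252 0.15489632]]
```

Emit:
servo_tool:
  series: "0.1 -0.6 0 0 0; 0.1 -1.2 0 0 0; 0.1 -1.8 0 0 0; 0.1 -2.4 0 0 0; 0.1 -3 0 0 0; 0.1 -3.6 0 0 0; 0.1 -4.2 0 0 0; 0.1 -4.8 0 0 0; 0.1 -5.4 0 0 0; 0.1 -6 0 0 0; 0.1 -6.6 0 0 0; 0.1 -7.2 0 0 0; 0.1 -7.7 0 0 0; 0.1 -8.2 0 0 0; 0.1 -8.6 0 0 0; 0.1 -9 0 0 0; 0.1 -9.4 0 0 0; 0.1 -9.8 0 0 0; 0.1 -10.2 0 0 0; 0.1 -10.6 0 0 0"

```text
time: 17.35
tool_pos: [0.572, 0.1912, 0.0964]
ee_rot: [3.142, 0.0, 1.578]
wrist_force: [0.4, 0.8, -0.8]
width: 0.0422
```

```bash
python3 - <<'E'
from h import *
print(robot.get_obs()['wrist_force'])
t,d=snapshot('side');np.savez('s7',p=t,d=d);p,_=snapshot('top')
save('s7',np.hstack([cv2.resize(t[130:280,220:370],(400,400),interpolation=cv2.INTER_CUBIC),cv2.resize(p[130:230,240:390],(400,400),interpolation=cv2.INTER_CUBIC)]))
E
```

```text
[ 0.35048319  0.78893284 -0.75916646]
```

View pics/s7.png

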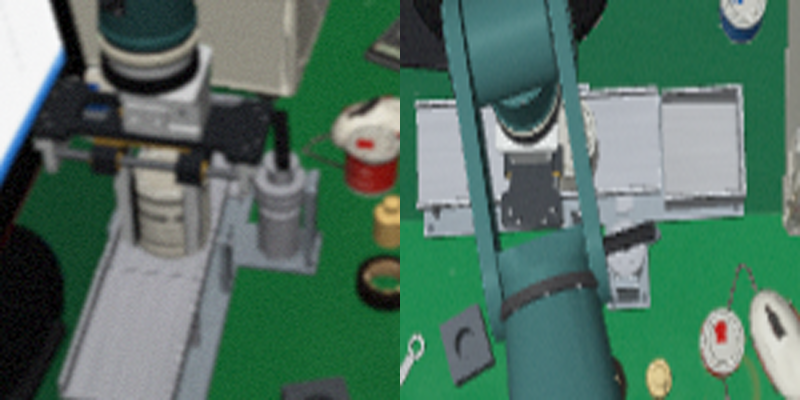

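The tin stands upright between the fingers on the tray and the key bar is clear of the gripper. I push on slowly.

Emit:
servo_tool:
  series: "0.1 -0.3 0 0 0; 0.1 -0.6 0 0 0; 0.1 -0.9 0 0 0; 0.1 -1.2 0 0 0; 0.1 -1.5 0 0 0; 0.1 -1.8 0 0 0; 0.1 -2.1 0 0 0; 0.1 -2.4 0 0 0; 0.1 -2.7 0 0 0; 0.1 -3 0 0 0; 0.1 -3.3 0 0 0; 0.1 -3.6 0 0 0; 0.1 -3.9 0 0 0; 0.1 -4.2 0 0 0"

```text
time: 18.62
tool_pos: [0.5719, 0.149, 0.0961]
ee_rot: [-3.141, 0.0, 1.578]
wrist_force: [0.3, -0.1, 0.2]
width: 0.042
```

```bash
cat > t.py <<'E'
from h import *
o=robot.get_obs();print(o['time'],o['wrist_force'],o['tool_pos'])
d=snapshot('side')[1]
h,w=d.shape;G=np.stack(np.meshgrid(np.arange(w),np.arange(h)),-1).reshape(-1,2);P=bydepth('side',G,d).reshape(h,w,3)
for y in np.arange(-.07,.22,.02):
    m=(abs(P[...,1]-y)<.01)&(abs(P[...,0]-.572)<.03)&(P[...,2]>0)&(P[...,2]<.17); q=P[m]
    if len(q): print(round(y,2),len(q),np.percentile(q[:,2],[5,50,95]).round(3))
E
python3 t.py
```

```text
18.6167 [ 0.25399918 -0.11243396  0.1502186 ] [0.5719413  0.14904583 0.09612833]
-0.05 11 [0.011 0.019 0.023]
-0.03 13 [0.012 0.014 0.016]
-0.01 9 [0.015 0.018 0.019]
0.01 8 [0.017 0.021 0.022]
0.03 25 [0.007 0.103 0.107]
0.05 66 [0.009 0.097 0.114]
0.07 237 [0.053 0.087 0.107]
0.09 166 [0.051 0.063 0.084]
0.11 79 [0.005 0.059 0.065]
0.13 116 [0.005 0.068 0.074]
0.15 340 [0.007 0.116 0.164]
0.17 118 [0.009 0.089 0.135]
0.19 296 [0.076 0.089 0.099]
0.21 121 [0.075 0.077 0.08 ]
```

The tray has tipped and the tin is sliding. I go straight up and let it run.

Emit:
servo_tool:
  series: "0.1 0 0 0 0; 0.1 0 0 0 0; 0.1 0 0 -2 0; 0.1 0 0 -4.5 0; 0.1 0 0 -7 0; 0.1 0 0 -10 0; 0.1 0 0 -12 0; 0.1 0 0 -12 0; 0.1 0 0 -12 0"

```text
time: 19.42
tool_pos: [0.5729, 0.1499, 0.2179]
ee_rot: [3.138, -0.001, 1.578]
wrist_force: [0.2, -0.2, 0.9]
width: 0.0423
```

```bash
python3 t.py; python3 -c "
from h import *
mv((.45,.28,.24,1.58),(.36,.32,.24,1.58))"
```

```text
19.4167 [ 0.24035323 -0.19214705  0.87571393] [0.57294104 0.14986308 0.21793034]
-0.05 70 [0.035 0.082 0.086]
-0.03 61 [0.065 0.085 0.089]
-0.01 120 [0.04  0.085 0.092]
0.01 322 [0.046 0.07  0.092]
0.03 7 [0.007 0.007 0.024]
0.05 103 [0.006 0.076 0.078]
0.07 132 [0.007 0.076 0.079]
0.09 140 [0.073 0.076 0.079]
0.11 146 [0.007 0.076 0.078]
0.13 165 [0.008 0.076 0.078]
0.15 169 [0.008 0.076 0.078]
0.17 160 [0.009 0.076 0.078]
0.19 178 [0.073 0.076 0.079]
0.21 158 [0.074 0.077 0.079]
[ 13.12 -12.11  -2.41] turn -0.002
[ 17.19 -21.08  -2.41] turn -0.002
```

Tray is level again and the tin is in the receiver, top at about 0.085–0.09 m. I move the arm clear for a last look.

Emit:
servo_tool:
  series: "0.1 2.5 -2 -1 0; 0.1 5 -4.5 -2 0; 0.1 7.5 -7 -2.4 0; 0.1 10 -9.5 -2.4 0; 0.1 13 -12 -2.4 0; 0.1 15 -15 -2.4 0; 0.1 16 -18 -2.4 0; 0.1 17.2 -21 -2.4 0; 0.1 17.2 -21 -2.4 0; 0.1 17.2 -21 -2.4 0"

```text
time: 20.3
tool_pos: [0.3594, 0.3202, 0.2385]
ee_rot: [-3.139, 0.002, 1.581]
wrist_force: [0.6, -0.6, -0.6]
width: 0.0421
```

```bash
python3 - <<'E'
from h import *
t,_=snapshot('side');p,_=snapshot('top')
save('end',np.hstack([cv2.resize(t[130:280,220:390],(400,353),interpolation=cv2.INTER_CUBIC),cv2.resize(p[130:240,240:390],(400,353),interpolation=cv2.INTER_CUBIC)]))
E
```

```text
(no output)
```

View pics/end.png

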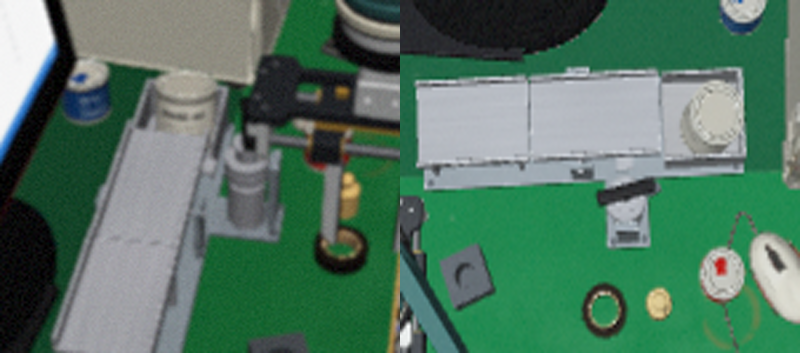

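The tin stands upright in the receiver (right panel (712,115)), the tray is level, and the key stands in the lock (627,192). The tape, brass weight and small tin are unmoved at (604,310), (658,303) and (722,272). I hand in.

```bash
python3 -c "
from bench import robot
print(robot.close_job())"
```

```text
the job is handed in; nothing more can be done
None
```

The job is done and handed in at about 20.4 s of robot time; `close_job()` gives no verdict.

- **Key and lock:** I took the black key from its holder and seated it on the socket floor (tip about 76 mm high, pressing with under 5 N). I turned it clockwise until the torque jumped from about 0.10 to 0.36 N m, which I took as the stop. The tongue itself was hidden from view, but the tray tipping confirmed it was unlocked. I left the key standing in the lock.
- **Tin and tray:** I pushed the tin along the deck with the fingers until the tray tipped and it slid off by itself.
- **Last checks:** The tin stands upright in the receiver and the tray is level, with its top read at about 76 mm. The small tin, tape roll and brass weight look unmoved, and I never went near the orange key. The gripper touches nothing, and none of the checks failed.

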